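# Zero the test-bar gauge and hold its spring jaw open at the red pointer

## Robot

A 7-joint arm with a two-finger parallel gripper is mounted at the origin on the work surface. World frame = base frame: x ahead of the robot, y to its left, z up, the work surface at z = 0. Lengths are in m, angles in rad, forces in N, time in s.
With the tool pointing down it reaches from about 0.4 to 0.85 m from the base axis. Payload 4.5 kg.
Tool frame: the origin (TCP) lies between the finger pads; the fingertips stand 14 mm ahead of it and the grasp point (between the pads) lies 5 mm behind it; z points along the fingers, y is the line along which they close (so a half turn about z gives the same grasp; the last joint's range is limited). The gripper opens to 85 mm and grips with 20 to 120 N. Pads are 22 mm wide; open, the fingers measure 114 mm over their backs; the gripper's body (76 mm by 85 mm) begins 54 mm behind the grasp point. The pads swing forward as they close: fully open they stand 13 mm farther back than shut.
Start: joints at [1.15, 0.689, -0.195, 1.565, 0.157, 0.902, -0.215], TCP at [0.275, -0.561, 0.245] pointing down, gripper open.
Joint ranges: [-3.01, 3.01], [-0.46, 2.08], [-1.47, 1.51], [0.13, 2.56], [-1, 4.14], [0.04, 2.09], [-2.66, 2.66]. Speed limits (rad/s): [2.57, 2.57, 3.14, 3.14, 3.14, 3.14, 3.14].

## Interface

Orientations are given as a unit quaternion [x, y, z, w].
In Python, from bench import monitor, viewer, workorder, models gives the robot as it stands.
- The arm moves only by the tool move_arm, never from a script. Its argument "commands" is a list of rows, each an object with "offset": the shift along the tool's x, y, z in cm, a list of three; "angular": the turn, a rotation vector about the tool's x, y, z in degrees, a list of three. A call has 1 to 5 rows; each row shifts and turns the commanded pose from where the row before left it, along the tool's axes as they then stand; what a row does not reach is not made up. A row lasts 1/8 s, in which the tool goes at most 62.5 mm and 10.7 degrees, less where a joint would pass 70% of its speed; a pose out of reach is approached as far as the arm can. A call is refused whole if a number of a shift passes 6.25 or a number of a turn 10.7, either way. A call with a gripper value outside its range is refused whole. "gripper" is the finger opening in cm, from 0 to 8.54, set as the call begins (left out, the last holds). The fingers move at their own pace and stop on an object; "squeeze" is the grip in N (left out, the last holds). Time passes only in rows, so rows that do not move let the fingers close. It gives the time, the measured TCP pose, the force, the opening and the grip force at its end, in the units of the state.
- monitor.state(): the state, without advancing time (a new reading comes with each control period).
- viewer.grab_frame(name): name is "side" or "top"; returns a dict with "img" (400x640x3 uint8, red, green, blue), "vertical_fov" (degrees; the focal length in pixels is half the picture's height over the tangent of half this angle, whatever the lens; pixels are square), "cx", "cy" (the principal point, pixels), "dist_coeffs" ([k1, k2, p1, p2, k3] as OpenCV has them; the pictures are not rectified), "R" (3x3) and "t" (3): a world point X has camera coordinates R X + t. Camera axes: x right, y down, z forward; pixel columns grow to the right and rows downward; lengths in m; the calibration is good to about 2 mm. A picture is of the moment at which its call begins. There is no depth.
- workorder.hand_in(): hands the job in; it is judged then, once.
Trained networks look in a picture, given as the dict that the camera call returned (one of the last four; its "shot" number tells which), for a name from the list of things; names that differ only in an ending like _2 or _b are one class to them, and where a whole thing is asked for, a point or a joint stands for the part that bears it (a point fixed in the world has none). Each returns a list of dicts, best first, with "confidence" (0 to 1); they miss things now and then, are a little off and sometimes report something else, mostly with a low value. They report only what shows in the picture. A call takes as long as a camera call.
- models.spot_in(picture, name): "box" ([centre column, centre row, width, height] in pixels, round what is visible of it).
- models.tip_of(picture, name): "location" ([row, column] in pixels: a listed point, or the origin of a listed thing).
The state is a dict: "clock": time; "joints": joint angles; "dq": joint speeds; "effort": joint torques, N m; "position": TCP position; "eef_rot": TCP orientation; "contact_force": force on the tool from outside, world axes, zero at the start; "moment": the same for the moment, N m; "grip_width": opening from 0.0 (shut) to 1.0 (fully open); "grasp_force": force on a finger pad.
Only numpy, scipy, OpenCV 4.12 (cv2) and the standard library are available. Lean on these libraries where they do the work, as an engineer would, in place of code of your own. Each camera call takes 0.05 s, during which the arm holds its last target. There are 200 camera calls.

## Task

Get the clay test-bar gauge ready for the next bar: with its jaws closed, press the small recessed orange zero button right down with the tip of the blue-handled ball stylus, then stand the stylus back in its own socket in the tool block. Now draw the spring-loaded jaw back by its black knob until the black index line is level with the red pointer, and hold it there for me to lay the bar in: you finish still holding the knob. Never let the jaw snap shut, and do not disturb the red pointer or the other things on the table.

Things in the scene. Friction and masses are not known exactly. Their poses are not given: they have to be found in the camera images.
- gauge: Bench gauge bolted to the table, grey base 320 x 120 x 22 mm; origin under the centre of the base, z up, +x is the direction in which the jaw opens (it points roughly to the robot's left, give or take 20 degrees). A white headstock 75 mm long, 100 mm wide, top at z = 60 mm, stands at the -x end with the display, the zero button and the fixed steel anvil; a tailstock 56 mm high stands at the +x end. Nothing on it is higher than 62 mm apart from the black knob.
- zero_cap (a point): Centre of the top face of the orange zero button, 13 mm across, spring-loaded, pressed straight down. It lies 4 mm below the headstock's top face in an open bore of 16 mm diameter (blue ring round it), at x = -134.5, y = +26, z = 56 mm of the gauge. Travel 4 mm; it starts to move at about 2 N and is fully down at about 4.2 N.
- zero (a joint): Travel of the zero button in m: 0 up, 0.004 fully pressed; over 0.003 counts as pressed.
- jaw (a joint): Opening of the spring jaw in m: 0 closed, 0.115 at most. The spring always pulls it shut: 3 N when closed, rising by 0.5 N per 10 mm (about 8 N at 100 mm).
- knob_mid (a point): Middle of the black upright pull knob on the jaw carriage, a cylinder of 24 mm diameter, from z = 65 to 110 mm; this point is on its axis at z = 88 mm. Its flange underneath is 30 mm across and the carriage top is at z = 62 mm. The knob moves with the jaw along the gauge's +x, in a straight line.
- index (a point): The black index line on the white tongue of the jaw carriage, at the scale, z = 36 mm; it moves with the jaw. Same axes as the gauge. It is 10 mm behind (-x of) the knob's axis and 54 mm to its side (-y).
- red_pointer (a point): The red pointer clamped beside the scale at z = 36 mm, 14 mm wide with a 4 mm wide blade on top that reaches up to z = 49 mm; this point is on the blade's middle plane. Same axes as the gauge. The index line is at the mark when index and pointer have the same gauge x. The pointer is set anywhere from 65 to 105 mm beyond the index line of the closed jaw.
- pointer (a joint): Setting of the red pointer along the scale in m, 0 to 0.04: the jaw is at the pointer when joint jaw = 0.065 + joint pointer.
- block: Wooden tool block, fixed, 155 x 50 mm, 80 mm high; origin under its centre, x along the row of three sockets, which are at x = -46, 0 and +46 mm. Each socket is 17 mm wide to 35 mm below the top (its rim chamfered by 3 mm), then 10 mm wide to the bottom. The three tools stand upright in it, any of them in any socket, each resting with its handle's lower shoulder on the step 35 mm below the top.
- stylus_grip (a point): Point on the axis of the ball stylus in the middle of the part of its handle that shows above the block; 120 mm above the table at the start. Blue cylinder handle 14 mm in diameter and 105 mm long, reaching from 75 mm below this point to 30 mm above it; a brass ferrule at the handle's foot; below that a 5 mm steel shaft and, 115 mm below this point, the ball tip of 6 mm. z points up along the stylus, from tip to handle.
- stylus_tip (a point): Lowest point of the ball tip of the stylus, on its axis, 115 mm below the grip point.
- stylus: The ball stylus as a whole, 145 mm long, 25 to 50 g; origin at the lowest point of its ball tip.
- loop_tool: Loop tool with a light wood handle, same size as the stylus, stands in another socket; leave it. Origin at its tip.
- awl: Needle tool with a dark wood handle, same size as the stylus, stands in another socket; leave it. Origin at its tip.
- bar_red: Red fired-clay test bar 55 x 22 x 8 mm lying between robot and gauge; leave it. Origin under its centre.
- bar_white: White fired-clay test bar 55 x 22 x 8 mm lying between robot and gauge; leave it. Origin under its centre.
- cup: Terracotta mug, 76 mm wide and 85 mm high, at the right; leave it. Origin under its centre.
- jar: Green glaze jar, 64 mm wide and 85 mm high, at the right; leave it. Origin under its centre.

How it is judged:
By the outcome, as a careful person would: the job done as asked, in the order asked, and still so for the second after the job is handed in, while the arm keeps its last pose, push and grip.
It also fails if it takes over 67 s, if anything falls off the work surface, if the arm or the gripper's body presses on something with over 40 N, if the wrist force passes 120 N, or if a joint passes its speed limit or range.

## Working session

There is one attempt and no reset: what is moved stays moved. The work goes in short steps, Python scripts to look and compute and a tool call to move; the robot and the scene stay as the last step left them, time stands still between calls to the robot, and variables do not carry over. Pictures are saved under pics/ and viewed, at most 10 in all, crops included, and the job is handed in when it is done.

Besides the shell and the picture viewer there is one more tool, called after "Call:" as name([rows], argument=value, ...), one row to a line, values as JSON. move_arm: Moves the arm, as the interface text tells. Its arguments: {"type":"object","properties":{"commands":{"type":"array"},"gripper":{"type":"number"},"squeeze":{"type":"number"}},"required":["commands"]}

```bash
mkdir -p pics
cat > h.py <<'E'
import numpy as np, cv2
from bench import monitor, viewer, workorder, models
from scipy.spatial.transform import Rotation as Rn
def K(p):
    h=p["img"].shape[0]; f=h/2/np.tan(np.radians(p["vertical_fov"])/2)
    return np.array([[f,0,p["cx"]],[0,f,p["cy"]],[0,0,1.]])
def proj(p,X):
    X=np.atleast_2d(np.array(X,float)); r,_=cv2.Rodrigues(np.array(p["R"]))
    return cv2.projectPoints(X,r,np.array(p["t"],float),K(p),np.array(p["dist_coeffs"],float))[0][:,0]
def ray(p,uv):
    n=cv2.undistortPoints(np.array([[uv]],float),K(p),np.array(p["dist_coeffs"],float))[0,0]
    R=np.array(p["R"]);t=np.array(p["t"]); d=R.T@np.array([n[0],n[1],1]); return -R.T@t,d/np.linalg.norm(d)
def atz(p,uv,z):
    c,d=ray(p,uv); return c+d*(z-c[2])/d[2]
def tri(ps,uvs):
    A=0;b=0
    for p,uv in zip(ps,uvs):
        c,d=ray(p,uv);M=np.eye(3)-np.outer(d,d);A=A+M;b=b+M@c
    X=np.linalg.solve(A,b); return X,[np.linalg.norm(proj(p,X)[0]-uv) for p,uv in zip(ps,uvs)]
def tip(p,n,k=1):
    return [(round(r["confidence"],2),np.array(r["location"][::-1],float)) for r in models.tip_of(p,n)[:k]]
def save(p,n): cv2.imwrite("pics/"+n,cv2.cvtColor(p["img"],cv2.COLOR_RGB2BGR))
E
python3 - <<'E'
from h import *
np.set_printoptions(precision=4,suppress=True)
s=viewer.grab_frame("side");t=viewer.grab_frame("top")
save(s,"s0.png");save(t,"t0.png")
for p in(s,t): print(p["vertical_fov"],-np.array(p["R"]).T@p["t"],p["dist_coeffs"])
for n in["gauge","zero_cap","knob_mid","index","red_pointer","block","stylus_grip","loop_tool","awl","bar_red","bar_white","cup","jar"]:
    a=tip(s,n,2);b=tip(t,n,2); print(n,a,b, tri((s,t),(a[0][1],b[0][1])) if a and b else '')
print(monitor.state())
E
```

```text
51.89303582639924 [0.3969 0.7698 0.7239] [0.0227 0.     0.     0.     0.    ]
44.61034850942467 [ 0.4077 -0.0485  1.3851] [0.0454 0.     0.     0.     0.    ]
gauge [(0.98, array([261. , 241.1]))] [(0.79, array([291.6, 162.9]))] (array([ 0.6063, -0.0164,  0.0157]), [np.float64(1.7439082417088076), np.float64(1.5923616131908078)])
zero_cap [] [] 
knob_mid [(0.76, array([256.9, 212.7]))] [(0.6, array([298.7, 160.9])), (0.59, array([173.2, 214.8]))] (array([ 0.6073, -0.0363,  0.0926]), [np.float64(0.9606419745123552), np.float64(0.9005348683721851)])
index [(0.62, array([244.9, 226.3]))] [(0.56, array([302.4, 147.3])), (0.54, array([188.9, 201.9]))] (array([ 0.65  , -0.0465,  0.0375]), [np.float64(0.5938259507879914), np.float64(0.5551768370891642)])
red_pointer [(0.56, array([230.3, 247.9]))] [] 
block [(0.85, array([285.3, 347.1]))] [(0.63, array([188.3, 201.6]))] (array([ 0.4998,  0.2775, -0.0041]), [np.float64(0.8371459808111963), np.float64(0.5970971310206595)])
stylus_grip [(0.69, array([307.8, 306.4])), (0.42, array([339.5, 266.9]))] [(0.48, array([174.5, 217. ]))] (array([0.4516
[... 748 characters left out ...]
48)])
jar [(0.56, array([321.1, 168.6]))] [(0.69, array([430.8, 210.6]))] (array([ 0.4754, -0.4117,  0.    ]), [np.float64(0.7335621282354162), np.float64(0.8677077076246563)])
{'clock': 1.4, 'joints': array([ 1.1498,  0.6891, -0.1946,  1.5653,  0.1573,  0.9025, -0.2151]), 'dq': array([ 0.0004,  0.0005, -0.0019, -0.0001,  0.0007, -0.0005, -0.0013]), 'effort': array([  0.0002, -53.9538,  -1.2669, -15.8876,   0.01  ,   0.0014,
         0.    ]), 'position': array([ 0.2746, -0.5615,  0.2453]), 'eef_rot': array([0.9743, 0.2254, 0.    , 0.    ]), 'contact_force': array([-0.3977,  0.7886, -0.0858]), 'moment': array([ 0.0163, -0.0316, -0.0453]), 'grasp_force': 0.0, 'grip_width': 0.9980412589681255}
```

View pics/s0.png

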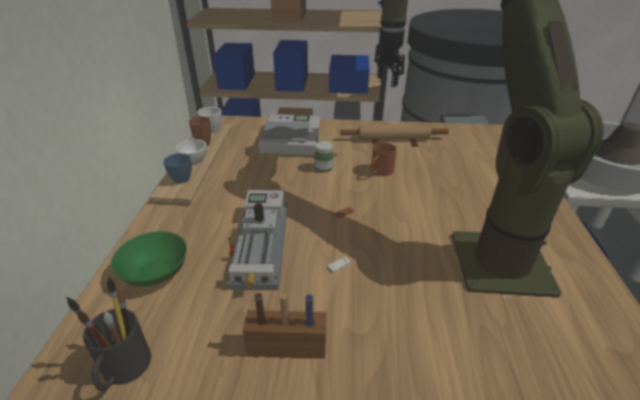

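View pics/t0.png

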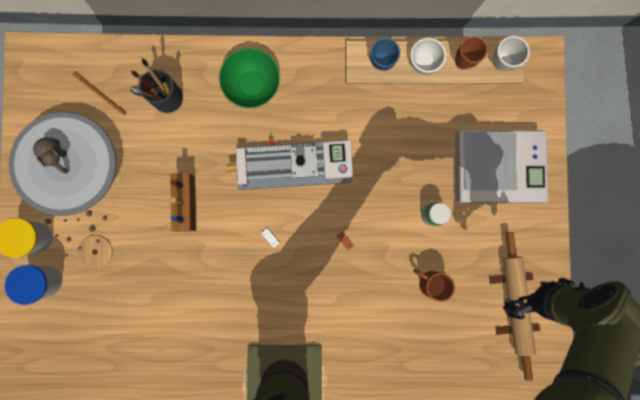

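Run:
```python
import cv2,numpy as np
t=cv2.imread("pics/t0.png");s=cv2.imread("pics/s0.png")
a=cv2.resize(t[125:200,230:360],None,fx=6,fy=6,interpolation=cv2.INTER_CUBIC)
cv2.imwrite("pics/tc.png",cv2.convertScaleAbs(a,alpha=1.3))
b=cv2.resize(s[185:365,220:340],None,fx=3.3,fy=3.3,interpolation=cv2.INTER_CUBIC)
c=cv2.resize(t[165:240,155:205],None,fx=7.9,fy=7.9,interpolation=cv2.INTER_CUBIC)
h=min(b.shape[0],c.shape[0]);print(b.shape,c.shape)
cv2.imwrite("pics/sc.png",cv2.convertScaleAbs(np.hstack([b[:h],c[:h]]),alpha=1.3))
```

```text
(594, 396, 3) (592, 395, 3)
```

View pics/tc.png

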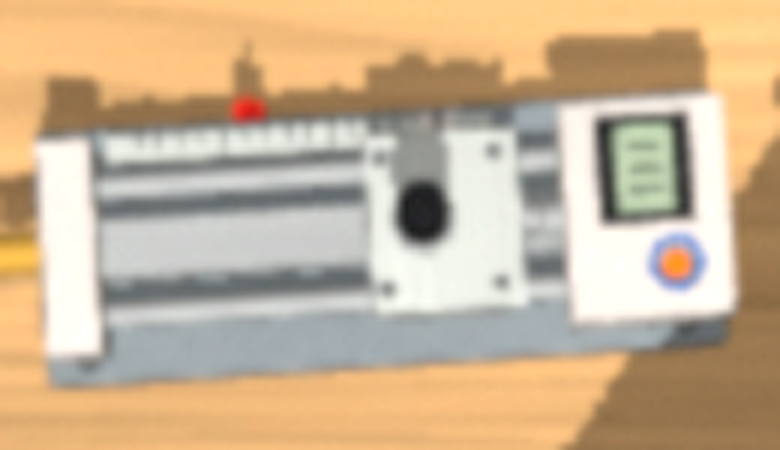

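View pics/sc.png

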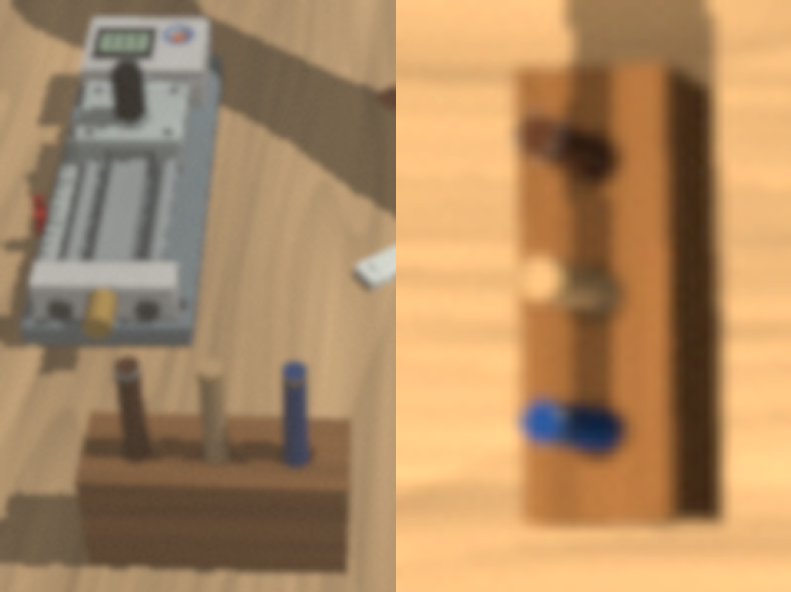

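```bash
cat > fit.py <<'E'
from h import *
from scipy.optimize import least_squares
s=viewer.grab_frame("side");t=viewer.grab_frame("top")
T=lambda x,y:((x+.5)/6-.5+230,(y+.5)/6-.5+125)
S=lambda x,y:((x+.5)/3.3-.5+220,(y+.5)/3.3-.5+185)
B=lambda x,y:((x-396+.5)/7.9-.5+155,(y+.5)/7.9-.5+165)
G=[(t,(-134.5,26,58),T(677,263)),(t,(-85,-50,60),T(559,102)),(t,(-160,-50,60),T(720,93)),(t,(-160,50,60),T(737,311)),(t,(-85,50,60),T(576,322)),(t,(160,60,22),T(50,385)),(t,(-160,60,22),T(727,345)),
 (s,(-134.5,26,58),S(178,36)),(s,(-160,-50,60),S(94,15)),(s,(-160,50,60),S(208,17)),(s,(-85,-50,60),S(82,74)),(s,(160,60,22),S(192,332))]
BL=[(t,(x,y,80),B(*q)) for (x,y),q in zip([(-77.5,-25),(-77.5,25),(77.5,25),(77.5,-25)],[(668,68),(520,68),(523,518),(671,520)])]+\
 [(s,(-77.5,25,80),S(94,412)),(s,(77.5,25,80),S(348,490)),(s,(77.5,-25,80),S(349,420)),(s,(-77.5,25,80),S(80,484))][1:]
def fit(L,x0):
    def pts(x): 
        c,n=np.cos(x[2]),np.sin(x[2]); return [np.array([x[0]+(c*p[0]-n*p[1])/1e3,x[1]+(n*p[0]+c*p[1])/1e3,p[2]/1e3]) for _,p,_ in L]
    r=lambda x:np.concatenate([proj(l[0],P)[0]-l[2] for l,P in zip(L,pts(x))])
    o=least_squares(r,x0,loss="soft_l1"); return o.x,r(o.x).reshape(-1,2)
def W(x,p):
    c,n=np.cos(x[2]),np.sin(x[2]); return np.array([x[0]+(c*p[0]-n*p[1])/1e3,x[1]+(n*p[0]+c*p[1])/1e3,p[2]/1e3])
def inv(x,P):
    d=np.array(P[:2])-x[:2];c,n=np.cos(x[2]),np.sin(x[2]); return np.array([c*d[0]+n*d[1],-n*d[0]+c*d[1],P[2]])*1e3
np.set_printoptions(precision=4,suppress=True)
g,r=fit(G,[.6,-.02,1.6]); print("gauge",g,np.degrees(g[2]));print(r.round(1).tolist())
b,r=fit(BL,[.5,.28,-1.57+1.57+np.pi]); print("block",b,np.degrees(b[2]));print(r.round(1).tolist())
print("cap",W(g,(-134.5,26,56)))
print("red top@z49",inv(g,atz(t,T(249,110),.045)),"tri",tri((s,t),(S(39,213),T(249,110))))
k,_=tri((s,t),((256.9,212.7),(298.7,160.9)));print("knob g",inv(g,k)); print("knob top",inv(g,atz(t,T(422,212),.11)),W(g,[*inv(g,atz(t,T(422,212),.11))[:2],88]))
print("index",inv(g,(.65,-.0465,.0375)))
print("sty top",tri((s,t),(S(293,371),B(543,421))), "t z150",atz(t,B(543,421),.15),"s z150",atz(s,S(293,371),.15))
for x in(-46,0,46):print("sock",W(b,(x,0,80)))
E
python3 fit.py
```

```text
gauge [ 0.6059 -0.0208  1.6399] 93.95941928853031
[[0.2, 0.2], [-0.0, 0.6], [0.4, 0.4], [0.2, 0.2], [-0.3, 0.2], [-0.3, 0.5], [0.7, -0.3], [-0.1, 1.2], [-0.5, 1.6], [0.0, 1.2], [-0.9, -0.5], [-0.4, -0.7]]
block [0.4933 0.3242 3.2129] 184.08699110501834
[[-36.6, 1.1], [0.9, -0.1], [3.6, 0.7], [-34.1, 1.8], [-0.2, -2.5], [-0.3, 42.6], [-2.1, -1.2]]
cap [ 0.5893 -0.1568  0.056 ]
red top@z49 [ 57.2959 -60.1882  45.    ] tri (array([0.6633, 0.0411, 0.0356]), [np.float64(0.20683499610338885), np.float64(0.18051899613544087)])
knob g [-15.5649  -0.2792  92.5907]
knob top [-19.083    2.4024 110.    ] [ 0.6048 -0.04    0.088 ]
index [-28.6986 -42.1952  37.5   ]
sty top (array([0.4495, 0.278 , 0.1523]), [np.float64(0.1732730065957745), np.float64(0.1237007904510336)]) t z150 [0.4499 0.2787 0.15  ] s z150 [0.4494 0.276  0.15  ]
sock [0.5392 0.3275 0.08  ]
sock [0.4933 0.3242 0.08  ]
sock [0.4474 0.3209 0.08  ]
```

```bash
python3 - <<'E'
import re
x=open('fit.py').read()
i=x.index("BL=[");j=x.index("def fit")
x=x[:i]+"""BL=[(t,(a,c,80),B(*q)) for (a,c),q in zip([(-77.5,25),(-77.5,-25),(77.5,-25),(77.5,25)],[(668,68),(520,68),(523,518),(671,520)])]+\\
 [(s,(77.5,-25,80),S(348,488)),(s,(77.5,25,80),S(349,420)),(s,(-77.5,-25,80),S(80,484)),(s,(-77.5,25,80),S(93,412))]
"""+x[j:]
open('fit.py','w').write(x)
E
python3 fit.py | sed -n '3,4p;/sock/p'
```

```text
block [0.4948 0.279  3.1789] 182.13825763244952
[[0.2, -0.3], [0.1, 0.3], [0.8, 1.2], [1.0, 0.3], [0.3, 1.5], [0.6, 0.4], [-1.7, -0.2], [-0.9, 0.1]]
sock [0.5407 0.2807 0.08  ]
sock [0.4948 0.279  0.08  ]
sock [0.4488 0.2772 0.08  ]
```

Call:
move_arm([
  {"offset": [4.2, -3.8, 0], "angular": [0, 0, 7.7]},
  {"offset": [3.7, -4.3, 0], "angular": [0, 0, 7.7]},
  {"offset": [3.1, -4.8, 0], "angular": [0, 0, 7.6]},
  {"offset": [2.5, -5.1, 0], "angular": [0, 0, 0]},
  {"offset": [2.5, -5.1, 0], "angular": [0, 0, 0]},
], gripper=5)

```text
clock: 2.22
position: [0.3841, -0.2974, 0.2456]
eef_rot: [1.0, 0.027, 0.001, 0.0]
contact_force: [1.8, -0.3, -0.8]
grip_width: 0.588
grasp_force: 0.0
```

Call:
move_arm([
  {"offset": [1.9, -5.8, 0], "angular": [0, 0, 0]},
  {"offset": [1.9, -5.8, 0], "angular": [0, 0, 0]},
  {"offset": [1.9, -5.8, 0], "angular": [0, 0, 0]},
  {"offset": [1.9, -5.8, 0], "angular": [0, 0, 0]},
  {"offset": [1.9, -5.8, 0], "angular": [0, 0, 0]},
])

```text
clock: 2.85
position: [0.4633, -0.0024, 0.2456]
eef_rot: [1.0, 0.027, 0.001, 0.0]
contact_force: [1.7, -0.5, 0.1]
grip_width: 0.585
grasp_force: 0.0
```

```bash
cat >> h.py <<'E'
def go(target,grasp=False):
    "shift in tool axes (cm) from measured TCP to target (grasp point if grasp)"
    s=monitor.state();R=Rn.from_quat(s["eef_rot"]).as_matrix();T=np.array(target)
    if grasp: T=T+R[:,2]*.005
    print(s["clock"],"pos",s["position"].round(4),"shift cm",(R.T@(T-s["position"])*100).round(2),"yaw",np.degrees(np.arctan2(R[1,0],R[0,0])).round(2),"tilt",np.degrees(R[:2,2]).round(2),"F",s["contact_force"].round(1),"w",round(s["grip_width"],3),"g",round(s["grasp_force"],1))
E
python3 -c "
from h import *
go((.449,.278,.2),True)"
```

```text
2.85 pos [ 0.4633 -0.0024  0.2456] shift cm [  0.06 -28.08   5.05] yaw 3.06 tilt [ 0.07 -0.01] F [ 1.7 -0.5  0.1] w 0.585 g 0.0
```

Call:
move_arm([
  {"offset": [0, -5.8, 0], "angular": [0, 0, 0]},
  {"offset": [0, -5.8, 0], "angular": [0, 0, 0]},
  {"offset": [0, -5.8, 0], "angular": [0, 0, 0]},
  {"offset": [0, -5.5, 0], "angular": [0, 0, 0]},
  {"offset": [0, -4, 0], "angular": [0, 0, 0]},
])

```text
clock: 3.48
position: [0.4477, 0.2675, 0.2455]
eef_rot: [1.0, 0.028, 0.0, -0.001]
contact_force: [0.9, -0.2, -0.3]
grip_width: 0.583
grasp_force: 0.0
```

```bash
python3 -c "
from h import *
s=viewer.grab_frame('side');t=viewer.grab_frame('top')
go((.449,.278,.2),True)
save(s,'s1.png')
for p in (s,t): print(tip(p,'stylus_grip',3))
"
```

```text
3.575 pos [0.4472 0.2708 0.2453] shift cm [ 0.22 -0.68  5.04] yaw 3.57 tilt [0.03 0.26] F [ 0.3 -0.4  0.6] w 0.583 g 0.0
[(0.83, array([310.2, 308.5]))]
[]
```

Call:
move_arm([
  {"offset": [0.2, -0.7, 2], "angular": [0, 0, 0]},
  {"offset": [0, 0, 3], "angular": [0, 0, 0]},
  {"offset": [0, 0, 3], "angular": [0, 0, 0]},
  {"offset": [0, 0, 0], "angular": [0, 0, 0]},
])

```text
clock: 4.18
position: [0.4491, 0.2687, 0.1639]
eef_rot: [1.0, 0.025, -0.002, 0.002]
contact_force: [0.1, 0.8, 0.7]
grip_width: 0.586
grasp_force: 0.0
```

```bash
python3 -c "
from h import *
s=viewer.grab_frame('side');t=viewer.grab_frame('top')
go((.449,.278,.12),True)
im=cv2.resize(s['img'][210:370,230:380],None,fx=3.7,fy=3.7)
cv2.imwrite('pics/s2.png',im[:,:,::-1])
print(tip(s,'stylus_grip',3),tip(t,'stylus_grip',3))
"
```

```text
4.275 pos [0.4506 0.2703 0.166 ] shift cm [-0.12 -0.78  5.09] yaw 2.95 tilt [ 0.03 -0.02] F [-0.  -0.6  0.8] w 0.588 g 0.0
[(0.45, array([307.2, 308.2]))] []
```

View pics/s2.png

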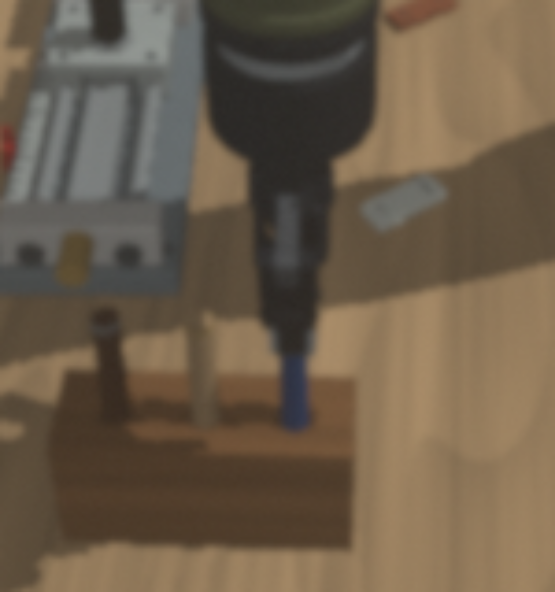

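Call:
move_arm([
  {"offset": [-0.1, -0.8, 0], "angular": [0, 0, 0]},
  {"offset": [0, 0, 2.5], "angular": [0, 0, 0]},
  {"offset": [0, 0, 2.5], "angular": [0, 0, 0]},
  {"offset": [0, 0, 0], "angular": [0, 0, 0]},
  {"offset": [0, 0, 0], "angular": [0, 0, 0]},
])

```text
clock: 5.0
position: [0.449, 0.28, 0.1162]
eef_rot: [1.0, 0.027, 0.001, -0.0]
contact_force: [0.8, 0.3, 0.3]
grip_width: 0.587
grasp_force: 0.0
```

```bash
python3 -c "
from h import *
for i in range(4):
  viewer.grab_frame('side'); go((.449,.278,.12),True)
"
```

```text
5.05 pos [0.4491 0.2799 0.1164] shift cm [-0.02  0.19  0.14] yaw 3.07 tilt [0.1  0.07] F [ 0.3 -0.   0.2] w 0.585 g 0.0
5.1 pos [0.4492 0.2799 0.1164] shift cm [-0.03  0.19  0.14] yaw 3.06 tilt [0.11 0.07] F [0.5 0.5 0.8] w 0.586 g 0.0
5.15 pos [0.4491 0.2798 0.1163] shift cm [-0.02  0.18  0.13] yaw 3.06 tilt [0.1  0.07] F [-0.5 -0.8  0.2] w 0.584 g 0.0
5.2 pos [0.449  0.2797 0.1162] shift cm [-0.01  0.17  0.12] yaw 3.06 tilt [0.09 0.06] F [-0.6 -0.5 -0.6] w 0.585 g 0.0
```

Call:
move_arm([
  {"offset": [0, 0.1, 0.1], "angular": [0, 0, 0]},
  {"offset": [0, 0, 0], "angular": [0, 0, 0]},
  {"offset": [0, 0, 0], "angular": [0, 0, 0]},
  {"offset": [0, 0, 0], "angular": [0, 0, 0]},
  {"offset": [0, 0, 0], "angular": [0, 0, 0]},
], gripper=0.8, squeeze=30)

```text
clock: 5.82
position: [0.4486, 0.2781, 0.1144]
eef_rot: [1.0, 0.027, 0.0, 0.0]
contact_force: [-0.1, -0.5, 3.3]
grip_width: 0.153
grasp_force: 29.3
```

Call:
move_arm([
  {"offset": [0, 0, 0], "angular": [0, 0, 0]},
  {"offset": [0, 0, 0], "angular": [0, 0, 0]},
  {"offset": [0, 0, 0], "angular": [0, 0, 0]},
], squeeze=60)

```text
clock: 6.2
position: [0.4487, 0.2782, 0.1144]
eef_rot: [1.0, 0.027, 0.0, 0.0]
contact_force: [-0.6, -1.5, 6.1]
grip_width: 0.147
grasp_force: 58.3
```

Call:
move_arm([
  {"offset": [0, 0, -1.5], "angular": [0, 0, 0]},
  {"offset": [0, 0, -3], "angular": [0, 0, 0]},
  {"offset": [0, 0, -4], "angular": [0, 0, 0]},
  {"offset": [0, 0, -4], "angular": [0, 0, 0]},
  {"offset": [0, 0, -1], "angular": [0, 0, 0]},
])

```text
clock: 6.82
position: [0.4496, 0.2792, 0.2522]
eef_rot: [1.0, 0.027, 0.002, -0.002]
contact_force: [0.1, 0.3, -0.6]
grip_width: 0.146
grasp_force: 58.4
```

```bash
python3 -c "
from h import *
s=viewer.grab_frame('side');t=viewer.grab_frame('top')
go((.5893,-.1568,.19),True)
for n in ['stylus_tip','stylus_grip','zero_cap','stylus']: print(n,tip(s,n,2),tip(t,n,2))
st=monitor.state()['position']
print(proj(s,[st+[0,0,.005],st-[0,0,.110]]))
"
```

```text
6.925 pos [0.4488 0.2787 0.2504] shift cm [11.68 44.25  6.5 ] yaw 3.07 tilt [0.11 0.09] F [-0.   0.3 -1. ] w 0.148 g 58.4
stylus_tip [(0.76, array([305.5, 296.6])), (0.55, array([258.6, 213.4]))] [(0.18, array([186.6, 185.9]))]
stylus_grip [] []
zero_cap [] []
stylus [(0.73, array([310.6, 300. ]))] [(0.65, array([432.5, 213.2]))]
[[308.38051362 256.04469415]
 [309.06516676 302.26798305]]
```

Call:
move_arm([
  {"offset": [1.4, 5, 0], "angular": [0, 0, 0]},
  {"offset": [1.4, 5.5, 0], "angular": [0, 0, 0]},
  {"offset": [1.5, 5.5, 0], "angular": [0, 0, 0]},
  {"offset": [1.5, 5.5, 0], "angular": [0, 0, 0]},
  {"offset": [1.5, 5.5, 0], "angular": [0, 0, 0]},
])

```text
clock: 7.95
position: [0.5363, 0.0109, 0.249]
eef_rot: [1.0, 0.027, -0.0, -0.0]
contact_force: [1.1, 0.7, -0.1]
grip_width: 0.143
grasp_force: 58.4
```

Call:
move_arm([
  {"offset": [1.5, 5.5, 0], "angular": [0, 0, 0]},
  {"offset": [1.5, 5.5, 0], "angular": [0, 0, 0]},
  {"offset": [1.4, 5.2, 0], "angular": [0, 0, 0]},
  {"offset": [0, 1, 3], "angular": [0, 0, 0]},
  {"offset": [0, 0, 2], "angular": [0, 0, 0]},
])

```text
clock: 8.57
position: [0.5882, -0.159, 0.1976]
eef_rot: [1.0, 0.025, -0.001, 0.0]
contact_force: [-0.6, 1.1, -0.1]
grip_width: 0.144
grasp_force: 58.5
```

```bash
python3 -c "
from h import *
viewer.grab_frame('side');viewer.grab_frame('side');viewer.grab_frame('side')
s=viewer.grab_frame('side');t=viewer.grab_frame('top')
go((.5893,-.1568,.19),True)
for n in ['stylus_tip','zero_cap']: print(n,tip(s,n,2),tip(t,n,2))
st=monitor.state()['position']
print(proj(s,[st+[0,0,.005],st-[0,0,.110],[.5893,-.1568,.058]]))
a=cv2.resize(s['img'][130:250,220:330],None,fx=4.5,fy=4.5,interpolation=2)
b=cv2.resize(t['img'][120:210,290:370],None,fx=4.5*1.3,fy=4.5*1.3,interpolation=2)
h=min(len(a),len(b));im=np.hstack([a[:h,:400],b[:h,:400]]);print(im.shape)
cv2.imwrite('pics/p3.png',cv2.convertScaleAbs(np.ascontiguousarray(im[:,:,::-1]),alpha=1.4))
"
```

```text
8.825 pos [ 0.5895 -0.1566  0.1999] shift cm [-0.02  0.02  1.49] yaw 3.09 tilt [ 0.06 -0.01] F [ 0.4 -0.3  0.2] w 0.144 g 58.5
stylus_tip [(0.61, array([324.3, 168.2])), (0.58, array([276. , 184.9]))] []
zero_cap [] []
[[269.82366546 150.18558377]
 [272.65792163 187.16265463]
 [273.49553392 196.70365325]]
(526, 800, 3)
```

View pics/p3.png

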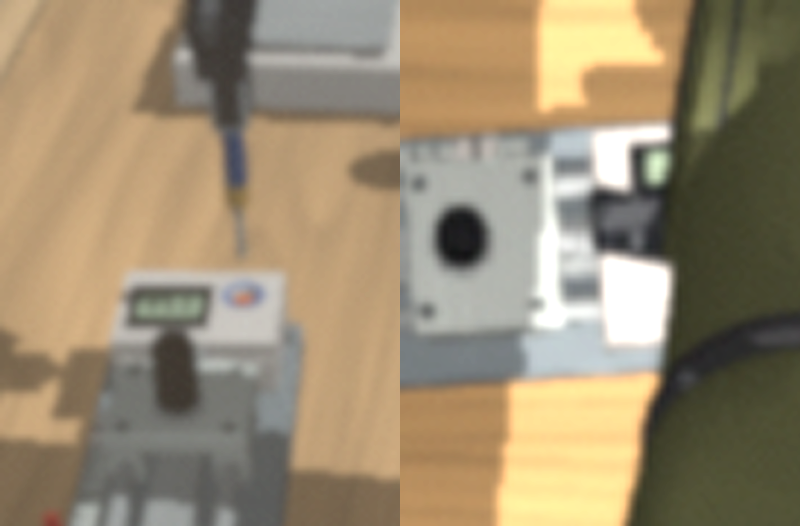

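Call:
move_arm([
  {"offset": [0, 0, 1.5], "angular": [0, 0, 0]},
  {"offset": [0, 0, 1.2], "angular": [0, 0, 0]},
  {"offset": [0, 0, 0.5], "angular": [0, 0, 0]},
  {"offset": [0, 0, 0.2], "angular": [0, 0, 0]},
  {"offset": [0, 0, 0], "angular": [0, 0, 0]},
])

```text
clock: 9.65
position: [0.5887, -0.1568, 0.1653]
eef_rot: [1.0, 0.027, -0.0, -0.0]
contact_force: [-0.6, 0.5, 0.0]
grip_width: 0.147
grasp_force: 58.4
```

Call:
move_arm([
  {"offset": [0, 0, 0.2], "angular": [0, 0, 0]},
  {"offset": [0, 0, 0], "angular": [0, 0, 0]},
  {"offset": [0, 0, 0], "angular": [0, 0, 0]},
])

```text
clock: 10.02
position: [0.5892, -0.1568, 0.1636]
eef_rot: [1.0, 0.027, 0.0, 0.0]
contact_force: [-0.4, -0.2, 2.1]
grip_width: 0.148
grasp_force: 58.4
```

Call:
move_arm([
  {"offset": [0, 0, 0.2], "angular": [0, 0, 0]},
  {"offset": [0, 0, 0], "angular": [0, 0, 0]},
  {"offset": [0, 0, 0], "angular": [0, 0, 0]},
])

```text
clock: 10.4
position: [0.5892, -0.1568, 0.1615]
eef_rot: [1.0, 0.027, 0.0, 0.0]
contact_force: [-0.9, 0.9, 3.8]
grip_width: 0.144
grasp_force: 58.4
```

Call:
move_arm([
  {"offset": [0, 0, 0.15], "angular": [0, 0, 0]},
  {"offset": [0, 0, 0], "angular": [0, 0, 0]},
  {"offset": [0, 0, 0], "angular": [0, 0, 0]},
])

```text
clock: 10.78
position: [0.5894, -0.1569, 0.1607]
eef_rot: [1.0, 0.027, 0.001, 0.0]
contact_force: [-1.6, 1.3, 8.8]
grip_width: 0.147
grasp_force: 59.2
```

Call:
move_arm([
  {"offset": [0, 0, 0.1], "angular": [0, 0, 0]},
  {"offset": [0, 0, 0], "angular": [0, 0, 0]},
  {"offset": [0, 0, 0], "angular": [0, 0, 0]},
])

```text
clock: 11.15
position: [0.5897, -0.1569, 0.1604]
eef_rot: [1.0, 0.027, 0.001, 0.0]
contact_force: [-2.7, 0.8, 12.8]
grip_width: 0.148
grasp_force: 59.6
```

Call:
move_arm([
  {"offset": [0, 0, -1], "angular": [0, 0, 0]},
  {"offset": [0, 0, -2.5], "angular": [0, 0, 0]},
  {"offset": [0, 0, -4], "angular": [0, 0, 0]},
  {"offset": [0, 0, -1.5], "angular": [0, 0, 0]},
  {"offset": [0, -3, 0], "angular": [0, 0, 0]},
])

```text
clock: 11.78
position: [0.5877, -0.1301, 0.2497]
eef_rot: [1.0, 0.024, 0.001, 0.002]
contact_force: [-1.0, 0.7, -0.6]
grip_width: 0.145
grasp_force: 58.5
```

Call:
move_arm([
  {"offset": [-1.6, -5.5, 0], "angular": [0, 0, 0]},
  {"offset": [-1.6, -5.5, 0], "angular": [0, 0, 0]},
  {"offset": [-1.6, -5.5, 0], "angular": [0, 0, 0]},
  {"offset": [-1.6, -5.5, 0], "angular": [0, 0, 0]},
  {"offset": [-1.6, -5.5, 0], "angular": [0, 0, 0]},
])

```text
clock: 12.4
position: [0.4917, 0.145, 0.2481]
eef_rot: [1.0, 0.027, -0.0, 0.0]
contact_force: [0.6, -0.3, -0.6]
grip_width: 0.146
grasp_force: 58.5
```

Call:
move_arm([
  {"offset": [-1.5, -5.5, 0], "angular": [0, 0, 0]},
  {"offset": [-1.5, -5, 0], "angular": [0, 0, 0]},
  {"offset": [-0.7, -3, 0], "angular": [0, 0, 0]},
  {"offset": [0, 0, 0], "angular": [0, 0, 0]},
  {"offset": [0, 0, 0], "angular": [0, 0, 0]},
])

```text
clock: 13.02
position: [0.4488, 0.275, 0.2482]
eef_rot: [1.0, 0.026, -0.0, 0.001]
contact_force: [0.8, -0.5, 0.0]
grip_width: 0.141
grasp_force: 58.5
```

```bash
python3 -c "
from h import *
for i in range(2):
  s=viewer.grab_frame('side'); go((.4487,.2782,.2))
st=monitor.state()['position']
print(tip(s,'stylus_tip',2),proj(s,[st-[0,0,.110]]))
"
```

```text
13.075 pos [0.4491 0.2745 0.2484] shift cm [-0.02 -0.38  4.84] yaw 2.93 tilt [-0.02 -0.1 ] F [ 0.  -0.3  0.7] w 0.147 g 58.5
13.125 pos [0.4492 0.2745 0.2485] shift cm [-0.03 -0.38  4.85] yaw 2.91 tilt [-0.01 -0.08] F [-0.2 -0.6 -0.1] w 0.147 g 58.5
[(0.62, array([309.4, 295.7]))] [[308.71909292 300.67318439]]
```

Call:
move_arm([
  {"offset": [0, -0.35, 0], "angular": [0, 0, 0]},
  {"offset": [0, 0, 2.5], "angular": [0, 0, 0]},
  {"offset": [0, 0, 1.5], "angular": [0, 0, 0]},
  {"offset": [0, 0, 0], "angular": [0, 0, 0]},
  {"offset": [0, 0, 0], "angular": [0, 0, 0]},
])

```text
clock: 13.8
position: [0.449, 0.28, 0.2093]
eef_rot: [1.0, 0.027, 0.0, -0.0]
contact_force: [0.7, 1.7, -0.8]
grip_width: 0.149
grasp_force: 58.5
```

```bash
python3 -c "
from h import *
for i in range(2):
  s=viewer.grab_frame('side'); go((.4487,.2782,.1154))
"
```

```text
13.85 pos [0.449  0.28   0.2095] shift cm [-0.06  0.19  9.41] yaw 3.04 tilt [0.07 0.05] F [-0.9 -0.7  0.2] w 0.146 g 58.5
13.9 pos [0.449  0.2801 0.2095] shift cm [-0.05  0.19  9.41] yaw 3.05 tilt [0.08 0.05] F [ 0.1 -0.9 -0.6] w 0.145 g 58.5
```

Call:
move_arm([
  {"offset": [0, 0.15, 1], "angular": [0, 0, 0]},
  {"offset": [0, 0, 2], "angular": [0, 0, 0]},
  {"offset": [0, 0, 2], "angular": [0, 0, 0]},
  {"offset": [0, 0, 0.5], "angular": [0, 0, 0]},
  {"offset": [0, 0, 0], "angular": [0, 0, 0]},
])

```text
clock: 14.52
position: [0.4485, 0.2782, 0.1537]
eef_rot: [1.0, 0.027, -0.0, 0.0]
contact_force: [-0.6, 0.1, -0.1]
grip_width: 0.144
grasp_force: 58.5
```

```bash
python3 -c "
from h import *
for i in range(2):
  s=viewer.grab_frame('side'); go((.4487,.2782,.1154))
"
```

```text
14.575 pos [0.4488 0.2784 0.1541] shift cm [-0.02  0.02  3.87] yaw 3.05 tilt [0.03 0.01] F [0.2 0.5 0.4] w 0.146 g 58.5
14.625 pos [0.449  0.2785 0.1543] shift cm [-0.03  0.03  3.89] yaw 3.05 tilt [0.06 0.03] F [-0.1 -0.2  0.4] w 0.143 g 58.5
```

Call:
move_arm([
  {"offset": [0, 0, 0.8], "angular": [0, 0, 0]},
  {"offset": [0, 0, 0.8], "angular": [0, 0, 0]},
  {"offset": [0, 0, 0], "angular": [0, 0, 0]},
])

```text
clock: 15.0
position: [0.448, 0.278, 0.137]
eef_rot: [1.0, 0.027, -0.001, 0.0]
contact_force: [-0.3, -0.6, -0.4]
grip_width: 0.144
grasp_force: 58.5
```

Call:
move_arm([
  {"offset": [0, 0, 1], "angular": [0, 0, 0]},
  {"offset": [0, 0, 0.9], "angular": [0, 0, 0]},
  {"offset": [0, 0, 0.2], "angular": [0, 0, 0]},
  {"offset": [0, 0, 0], "angular": [0, 0, 0]},
  {"offset": [0, 0, 0], "angular": [0, 0, 0]},
])

```text
clock: 15.62
position: [0.4487, 0.2784, 0.1169]
eef_rot: [1.0, 0.027, 0.0, -0.0]
contact_force: [0.3, -0.8, 0.3]
grip_width: 0.144
grasp_force: 58.5
```

Nearly seated; last couple of millimetres, then release.

Call:
move_arm([
  {"offset": [0, 0, 0.15], "angular": [0, 0, 0]},
  {"offset": [0, 0, 0.05], "angular": [0, 0, 0]},
  {"offset": [0, 0, 0], "angular": [0, 0, 0]},
])

```text
clock: 16.0
position: [0.4486, 0.2783, 0.1148]
eef_rot: [1.0, 0.027, 0.0, 0.0]
contact_force: [-0.7, -0.5, -1.0]
grip_width: 0.142
grasp_force: 58.5
```

Call:
move_arm([
  {"offset": [0, 0, 0], "angular": [0, 0, 0]},
  {"offset": [0, 0, 0], "angular": [0, 0, 0]},
  {"offset": [0, 0, 0], "angular": [0, 0, 0]},
  {"offset": [0, 0, 0], "angular": [0, 0, 0]},
], gripper=5)

```text
clock: 16.5
position: [0.4486, 0.2783, 0.1148]
eef_rot: [1.0, 0.027, 0.0, 0.0]
contact_force: [0.6, 0.2, -0.6]
grip_width: 0.585
grasp_force: 0.0
```

Call:
move_arm([
  {"offset": [0, 0, -2], "angular": [0, 0, 0]},
  {"offset": [0, 0, -4], "angular": [0, 0, 0]},
  {"offset": [0, 0, -4], "angular": [0, 0, 0]},
  {"offset": [0, 0, -2], "angular": [0, 0, 0]},
  {"offset": [0, 3, 0], "angular": [0, 0, 0]},
])

```text
clock: 17.12
position: [0.4509, 0.2513, 0.2366]
eef_rot: [1.0, 0.029, 0.002, -0.002]
contact_force: [-0.1, -0.9, -1.1]
grip_width: 0.586
grasp_force: 0.0
```

```bash
cat > k.py <<'E'
from h import *
s=viewer.grab_frame('side');t=viewer.grab_frame('top')
for n in ['stylus_grip','knob_mid','index','red_pointer']:
    a=tip(s,n,2);b=tip(t,n,2); print(n,a,b, tri((s,t),(a[0][1],b[0][1])) if a and b else '')
print("stylus top expected",proj(s,[[.4487,.2782,.15],[.4487,.2782,.12]]))
E
python3 - <<'E'
exec(open('k.py').read())
go((.605,-.038,.17),True)
a=cv2.resize(s['img'][185:365,220:340],None,fx=3.3,fy=3.3,interpolation=2)
cv2.imwrite('pics/p4.png',cv2.convertScaleAbs(np.ascontiguousarray(a[:,:,::-1]),alpha=1.3))
save(s,'s4.png');save(t,'t4.png')
E
```

```text
stylus_grip [(0.79, array([311.3, 306.2]))] [] 
knob_mid [(0.66, array([259. , 213.7]))] [(0.73, array([303.7, 160.7])), (0.45, array([345.8, 237.2]))] (array([ 0.60783015, -0.04995708,  0.07905602]), [np.float64(0.11356328804966828), np.float64(0.10736610776931706)])
index [(0.86, array([239.5, 228.2])), (0.23, array([382.3, 172.4]))] [(0.88, array([302.5, 144.8]))] (array([ 0.66169249, -0.04626002,  0.0301385 ]), [np.float64(0.6876934691143402), np.float64(0.6410217757555069)])
red_pointer [(0.42, array([229. , 247.7]))] [(0.35, array([272.1, 141.1]))] (array([0.66896548, 0.03830536, 0.03753736]), [np.float64(0.17166762009484623), np.float64(0.150096451027462)])
stylus top expected [[308.73292396 298.04853907]
 [308.90018789 308.94612349]]
17.625 pos [0.45   0.249  0.2346] shift cm [13.92 29.51  6.95] yaw 3.12 tilt [-0.01  0.01] F [ 0.6 -0.2 -0.1] w 0.583 g 0.0
```

View pics/p4.png

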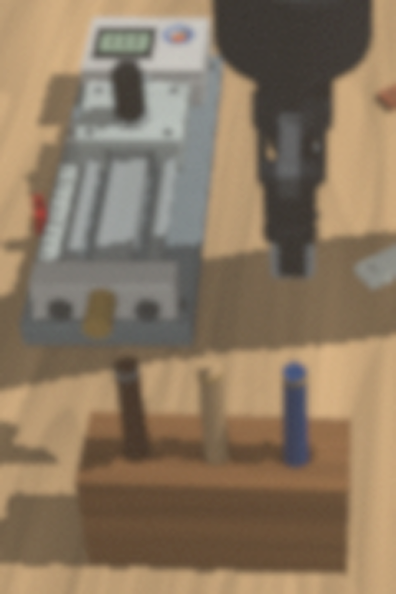

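```bash
cat > m.py <<'E'
from h import *
def avg(name,n):
    fs=[viewer.grab_frame(name) for _ in range(n)]
    p=dict(fs[-1]); p["avg"]=np.mean([f["img"].astype(float) for f in fs],0); return p
def red(p,r0,r1,c0,c1):
    a=p["avg"][r0:r1,c0:c1]; w=np.clip(a[...,0]-1.6*np.maximum(a[...,1],a[...,2])-15,0,None)
    if w.sum()==0: return None
    yy,xx=np.mgrid[r0:r1,c0:c1]; return np.array([(w*xx).sum(),(w*yy).sum()])/w.sum(), w.max(), (w>0).sum()
E
python3 - <<'E'
from m import *
np.set_printoptions(precision=4,suppress=True,linewidth=200)
t=avg('top',8);s=avg('side',8)
print("red top",red(t,132,155,255,290),"side",red(s,235,265,220,245))
print(t["avg"][138:153,294:310].mean(2).round(0).astype(int))
z=lambda a,f:cv2.resize(np.clip(a*1.3,0,255).astype(np.uint8),None,fx=f,fy=f,interpolation=cv2.INTER_CUBIC)
a=z(t["avg"][130:160,262:318],14);b=z(s["avg"][205:260,222:272],10)[:300*2,:]
im=np.zeros((600,784,3),np.uint8);im[:a.shape[0]//1][:420,:784]=a[:420,:784]
cv2.imwrite("pics/q1.png",im[:420,:,::-1]);cv2.imwrite("pics/q2.png",b[:,:,::-1]);np.save("t.npy",t["avg"]);np.save("s.npy",s["avg"])
E
```

```text
red top (array([270.8264, 142.743 ]), np.float64(117.275), np.int64(21)) side (array([231.7197, 249.2588]), np.float64(22.89999999999999), np.int64(11))
[[102 102 103 103 103 103 103 104 103 104 104 104 104 105 105 105]
 [103 103 103 103 103 103 103 104 104 104 104 105 105 105 106 106]
 [100 100 100 100 100 100 100 101 101 101 101 102 102 101 101 102]
 [ 95  95  95  96  96  95  96  96  96  96  97  98  96  93  93  92]
 [ 92  91  91  92  93  94  94  94  92  93  97  99  95  88  86  87]
 [ 89  86  86  89  91  94 100  98  88  90 105 110 105  98  97  99]
 [ 96  91  93  99 101 106 118 114  96  99 120 125 118 114 114 116]
 [109 101 103 113 116 118 127 122 104 105 129 132 124 124 123 124]
 [120 112 109 115 120 123 126 123 111 120 147 154 150 150 148 149]
 [150 139 119 114 117 119 121 122 123 142 173 185 185 186 187 189]
 [185 169 135 121 121 122 122 123 125 143 173 191 195 195 196 196]
 [180 164 135 123 124 124 124 124 124 132 157 186 195 195 195 194]
 [151 140 126 123 124 124 124 124 123 128 151 185 195 196 196 193]
 [139 131 124 123 124 124 125 124 124 128 151 185 195 196 196 195]
 [154 135 124 124 124 124 125 124 124 128 152 186 196 196 196 197]]
```

View pics/q1.png

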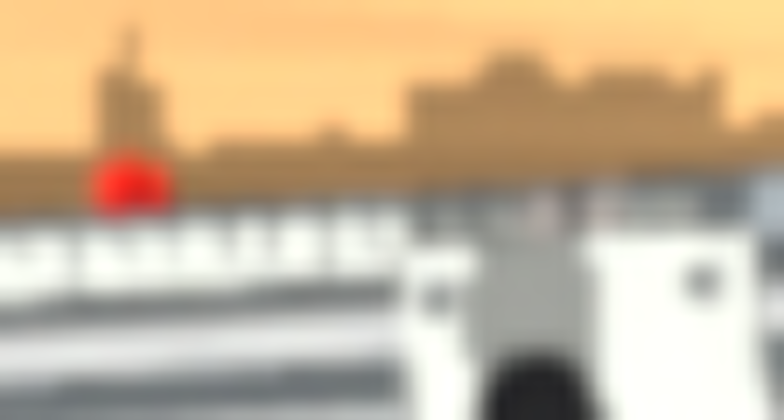

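```bash
python3 - <<'E' | grep -v "^\[\["
from fit import *
print("----")
for nm,c,z in (("idx",(302.5,144),.036),("idx-",(302.2,145),.036),("red",(270.83,142.74),.045),("red36",(270.83,142.74),.036)):print(nm,inv(g,atz(t,c,z)))
print("knob pt from idx",W(g,(inv(g,atz(t,(302.5,144),.036))[0]+10,0,88)))
for x in(-27,-28,-29,-30):print(x,proj(t,W(g,(x,-54,36))),proj(s,W(g,(x,-54,36))))
for x in(55,57,59):print(x,[proj(q,W(g,(x,y,z)))[0].round(1) for q in(t,s) for y,z in((-60,36),(-60,49))])
E
```

```text
gauge [ 0.6059 -0.0208  1.6399] 93.95941928853031
block [0.4948 0.279  3.1789] 182.13825763244952
cap [ 0.5893 -0.1568  0.056 ]
red top@z49 [ 57.2959 -60.1882  45.    ] tri (array([0.6633, 0.0411, 0.0356]), [np.float64(0.20683499610338885), np.float64(0.18051899613544087)])
knob g [-15.5649  -0.2792  92.5907]
knob top [-19.083    2.4024 110.    ] [ 0.6048 -0.04    0.088 ]
index [-28.6986 -42.1952  37.5   ]
sty top (array([0.4495, 0.278 , 0.1523]), [np.float64(0.1732730065957745), np.float64(0.1237007904510336)]) t z150 [0.4499 0.2787 0.15  ] s z150 [0.4494 0.276  0.15  ]
sock [0.5407 0.2807 0.08  ]
sock [0.4948 0.279  0.08  ]
sock [0.4488 0.2772 0.08  ]
----
idx [-29.5152 -53.2305  36.    ]
idx- [-28.4938 -50.4754  36.    ]
red [ 57.9652 -60.7262  45.    ]
red36 [ 58.4482 -62.4751  36.    ]
knob pt from idx [ 0.6073 -0.0403  0.088 ]
-27 [[301.583  143.7853]] [[239.7551 227.0892]]
-28 [[301.9404 143.7623]] [[239.8154 226.8463]]
-29 [[302.2977 143.7392]] [[239.8755 226.6037]]
-30 [[302.6551 143.7161]] [[239.9356 226.3615]]
55 [array([272.1, 143.5]), array([271.8, 142.7]), array([232. , 248.3]), array([231.4, 244.4])]
57 [array([271.4, 143.6]), array([271.1, 142.7]), array([231.9, 248.9]), array([231.3, 244.9])]
59 [array([270.7, 143.6]), array([270.4, 142.8]), array([231.8, 249.4]), array([231.1, 245.5])]
```

Call:
move_arm([
  {"offset": [2.3, 4.9, 0], "angular": [0, 0, -0.9]},
  {"offset": [2.4, 5, 0], "angular": [0, 0, 0]},
  {"offset": [2.4, 5, 0], "angular": [0, 0, 0]},
  {"offset": [2.4, 5, 0], "angular": [0, 0, 0]},
  {"offset": [2.4, 5, 0], "angular": [0, 0, 0]},
], gripper=6)

```text
clock: 19.15
position: [0.5861, 0.0062, 0.2348]
eef_rot: [0.999, 0.035, 0.0, -0.0]
contact_force: [0.6, 0.9, 0.4]
grip_width: 0.706
grasp_force: 0.0
```

Call:
move_arm([
  {"offset": [2.3, 4.6, 0], "angular": [0, 0, 0]},
  {"offset": [0, 0, 2], "angular": [0, 0, 0]},
  {"offset": [0, 0, 3], "angular": [0, 0, 0]},
  {"offset": [0, 0, 0], "angular": [0, 0, 0]},
  {"offset": [0, 0, 0], "angular": [0, 0, 0]},
])

```text
clock: 19.77
position: [0.612, -0.0365, 0.1856]
eef_rot: [0.999, 0.035, 0.001, 0.0]
contact_force: [0.7, -0.8, 0.8]
grip_width: 0.703
grasp_force: 0.0
```

Run:
```python
from m import *
s=viewer.grab_frame('side');t=viewer.grab_frame('top')
go((.607,-.040,.091),True)
for n in ['knob_mid','index','red_pointer']: print(n,tip(s,n),tip(t,n))
print(proj(s,[[.607,-.04,.088],[.607,-.04,.11]]))
a=cv2.resize(s['img'][140:270,210:320],None,fx=4.5,fy=4.5,interpolation=2)
cv2.imwrite('pics/p5.png',cv2.convertScaleAbs(np.ascontiguousarray(a[:,:,::-1]),alpha=1.4))
```

```text
19.875 pos [ 0.6123 -0.0364  0.1862] shift cm [-0.58  0.32 10.01] yaw 3.97 tilt [ 0.14 -0.01] F [-1.2 -0.3  0.4] w 0.701 g 0.0
knob_mid [(0.9, array([261.1, 214.1]))] []
index [(0.73, array([242.3, 225.5]))] []
red_pointer [(0.49, array([231. , 251.6]))] [(0.4, array([429.4, 212. ]))]
[[258.40025072 213.32890477]
 [257.65944461 206.36037811]]
```

View pics/p5.png

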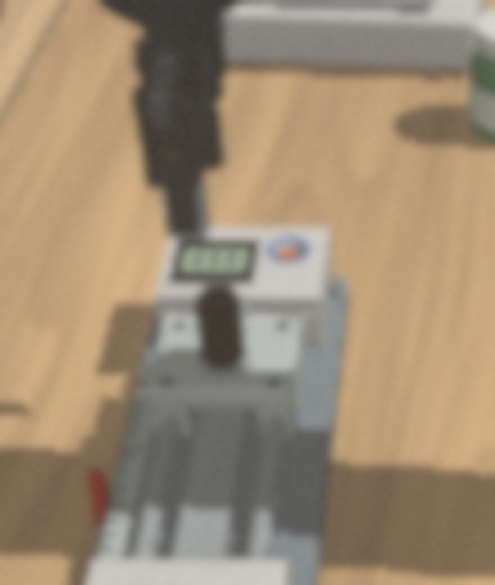

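Call:
move_arm([
  {"offset": [-0.65, 0.3, 1], "angular": [0, 0, 0]},
  {"offset": [0, 0, 1.5], "angular": [0, 0, 0]},
  {"offset": [0, 0, 1], "angular": [0, 0, 0]},
  {"offset": [0, 0, 0], "angular": [0, 0, 0]},
  {"offset": [0, 0, 0], "angular": [0, 0, 0]},
])

```text
clock: 20.8
position: [0.6054, -0.0399, 0.1498]
eef_rot: [0.999, 0.035, 0.0, -0.0]
contact_force: [-0.1, 0.0, 1.1]
grip_width: 0.705
grasp_force: 0.0
```

Run:
```python
from m import *
s=viewer.grab_frame('side')
go((.606,-.040,.091),True)
print(tip(s,'knob_mid'))
```

```text
20.85 pos [ 0.6056 -0.0399  0.15  ] shift cm [0.04 0.01 6.4 ] yaw 3.97 tilt [ 0.05 -0.  ] F [-0.1  0.6 -0.6] w 0.707 g 0.0
[(0.57, array([258.9, 211.4]))]
```

Call:
move_arm([
  {"offset": [0, 0, 2.2], "angular": [0, 0, 0]},
  {"offset": [0, 0, 2.2], "angular": [0, 0, 0]},
  {"offset": [0, 0, 1.5], "angular": [0, 0, 0]},
  {"offset": [0, 0, 0.4], "angular": [0, 0, 0]},
  {"offset": [0, 0, 0], "angular": [0, 0, 0]},
])

```text
clock: 21.52
position: [0.6054, -0.04, 0.087]
eef_rot: [0.999, 0.035, 0.0, 0.0]
contact_force: [0.0, 0.3, 0.1]
grip_width: 0.699
grasp_force: 0.0
```

Call:
move_arm([
  {"offset": [0, 0, 0], "angular": [0, 0, 0]},
  {"offset": [0, 0, 0], "angular": [0, 0, 0]},
  {"offset": [0, 0, 0], "angular": [0, 0, 0]},
  {"offset": [0, 0, 0], "angular": [0, 0, 0]},
  {"offset": [0, 0, 0], "angular": [0, 0, 0]},
], gripper=1.8, squeeze=25)

```text
clock: 22.15
position: [0.6057, -0.0413, 0.0876]
eef_rot: [0.999, 0.034, 0.001, 0.001]
contact_force: [-1.2, -3.7, 5.8]
grip_width: 0.273
grasp_force: 24.8
```

Run:
```python
from m import *
for i in range(3):
  s=viewer.grab_frame('side');go((.606,-.040,.091),True)
```

```text
22.2 pos [ 0.6057 -0.0413  0.0876] shift cm [ 0.04 -0.12  0.16] yaw 3.9 tilt [ 0.09 -0.09] F [-0.  -3.5  4.9] w 0.278 g 24.8
22.25 pos [ 0.6057 -0.0413  0.0876] shift cm [ 0.04 -0.12  0.16] yaw 3.91 tilt [ 0.09 -0.09] F [-0.3 -4.2  6.5] w 0.275 g 24.8
22.3 pos [ 0.6057 -0.0413  0.0876] shift cm [ 0.04 -0.13  0.16] yaw 3.9 tilt [ 0.09 -0.09] F [ 0.5 -3.9  5.4] w 0.274 g 24.8
```

Call:
move_arm([
  {"offset": [0, 0.1, 0], "angular": [0, 0, 0]},
  {"offset": [0, 0, 0], "angular": [0, 0, 0]},
  {"offset": [0, 0, 0], "angular": [0, 0, 0]},
], squeeze=60)

```text
clock: 22.68
position: [0.6058, -0.0417, 0.0877]
eef_rot: [0.999, 0.034, 0.001, 0.0]
contact_force: [-0.2, -2.7, 6.7]
grip_width: 0.266
grasp_force: 58.4
```

Call:
move_arm([
  {"offset": [0, 0.1, 0], "angular": [0, 0, 0]},
  {"offset": [0, 0, 0], "angular": [0, 0, 0]},
  {"offset": [0, 0, 0], "angular": [0, 0, 0]},
])

```text
clock: 23.05
position: [0.6058, -0.0418, 0.0877]
eef_rot: [0.999, 0.035, 0.001, -0.0]
contact_force: [-1.6, -0.7, 7.6]
grip_width: 0.265
grasp_force: 58.5
```

Call:
move_arm([
  {"offset": [0, -0.5, -0.1], "angular": [0, 0, 0]},
  {"offset": [0, -1.2, 0], "angular": [0, 0, 0]},
  {"offset": [0, -1.5, 0], "angular": [0, 0, 0]},
  {"offset": [0, -1.5, 0], "angular": [0, 0, 0]},
  {"offset": [0, -1.5, 0], "angular": [0, 0, 0]},
], squeeze=70)

```text
clock: 23.68
position: [0.6015, 0.0184, 0.0877]
eef_rot: [0.999, 0.034, 0.001, 0.001]
contact_force: [1.5, -6.7, 0.2]
grip_width: 0.259
grasp_force: 69.2
```

Call:
move_arm([
  {"offset": [0, -1.2, 0], "angular": [0, 0, 0]},
  {"offset": [0, -0.8, 0], "angular": [0, 0, 0]},
  {"offset": [0, -0.3, 0], "angular": [0, 0, 0]},
  {"offset": [0, 0, 0], "angular": [0, 0, 0]},
  {"offset": [0, 0, 0], "angular": [0, 0, 0]},
])

```text
clock: 24.3
position: [0.6, 0.0407, 0.0877]
eef_rot: [0.999, 0.034, 0.0, 0.001]
contact_force: [2.7, -6.9, 0.1]
grip_width: 0.261
grasp_force: 69.2
```

```bash
cat > v.py <<'E'
from m import *
C=np.array([.6058,-.0418]);d=np.array([-.069,.9976])
t=avg('top',3);s=avg('side',8)
x=monitor.state();e=x["position"][:2]-C
print(x["clock"],x["position"].round(4),"jaw FK mm",(e@d*1e3).round(2),"F",x["contact_force"].round(1),"w",x["grip_width"])
print("red top",red(t,132,155,255,290),"side",red(s,235,265,220,245))
for n in ['index','red_pointer','knob_mid']: print(n,[tip(p,n) for p in (s,t)])
np.save("s2.npy",s["avg"]);np.save("t2.npy",t["avg"])
E
python3 v.py
```

```text
24.85 [0.6    0.0407 0.0878] jaw FK mm 82.65 F [ 2.5 -6.4  0.2] w 0.2636073050916369
red top None side (array([232., 251.]), np.float64(0.29999999999999716), np.int64(1))Traceback (most recent call last):
  File "v.py", line 7, in <module>
    for n in ['index','red_pointer','knob_mid']: print(n,[tip(p,n) for p in (s,t)])
                                                          ~~~^^^^^
  File "h.py", line 21, in tip
    return [(round(r["confidence"],2),np.array(r["location"][::-1],float)) for r in models.tip_of(p,n)[:k]]
                                                                                    ~~~~~~~~~~~~~^^^^^
ValueError: only the last four pictures can be asked about
```

Call:
move_arm([
  {"offset": [0, -0.3, 0], "angular": [0, 0, 0]},
  {"offset": [0, -0.15, 0], "angular": [0, 0, 0]},
  {"offset": [0, 0, 0], "angular": [0, 0, 0]},
  {"offset": [0, 0, 0], "angular": [0, 0, 0]},
])

```text
clock: 25.4
position: [0.5997, 0.0449, 0.0877]
eef_rot: [0.999, 0.034, 0.0, 0.002]
contact_force: [1.4, -6.7, 0.3]
grip_width: 0.267
grasp_force: 69.2
```

```bash
sed -i "s/for p in (s,t)/for p in (s,)/" v.py; python3 v.py
python3 - <<'E'
import numpy as np,cv2
s=np.load('s2.npy');t=np.load('t2.npy')
z=lambda a,f,g:cv2.resize(np.clip(a*g,0,255).astype(np.uint8),None,fx=f,fy=f,interpolation=cv2.INTER_CUBIC)
a=z(s[235:265,218:258],20,2.0)
cv2.imwrite('pics/p6.png',np.ascontiguousarray(a[:,:,::-1]));print(a.shape)
E
```

```text
25.95 [0.5997 0.0449 0.0877] jaw FK mm 86.92 F [ 1.5 -6.8  0.3] w 0.26695540830676556
red top None side None
index [[(0.83, array([233.4, 249.9]))]]
red_pointer [[(0.72, array([323.6, 164.7]))]]
knob_mid [[(0.75, array([257.8, 236.6]))]]
(600, 800, 3)
```

View pics/p6.png

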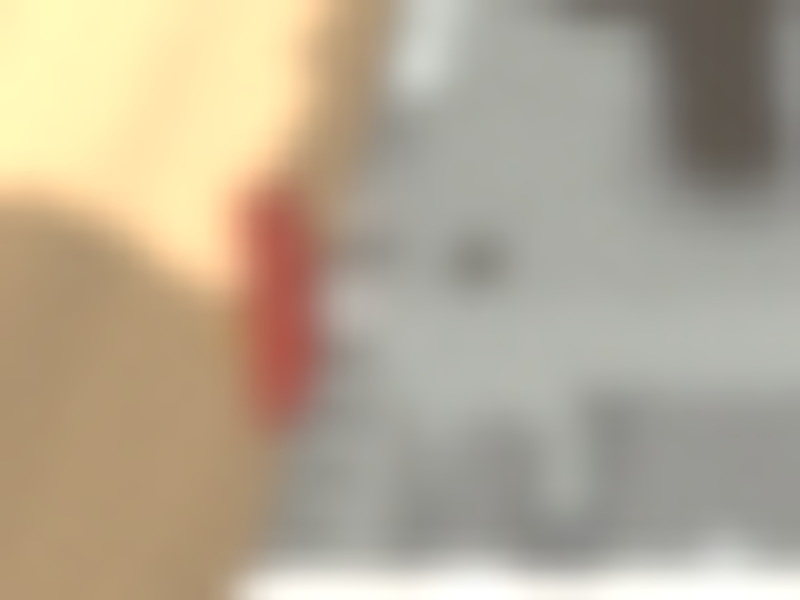

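```bash
python3 - <<'E'
from m import *
np.set_printoptions(precision=2,suppress=True,linewidth=200)
I=[];P=[]
for i in range(25):
    s=viewer.grab_frame('side')
    for n,L in(('index',I),('red_pointer',P)):
        for c,q in tip(s,n,3):
            if abs(q[0]-232)<8 and abs(q[1]-249)<10 and c>.3: L.append(q)
for L in(I,P): print(len(L),np.mean(L,0),np.std(L,0),np.median(L,0))
a=np.load("s2.npy"); print(a[242:256,228:242].mean(2).round(0).astype(int)); print((a[242:256,228:236,0]-a[242:256,228:236,1]).round(0).astype(int))
c=np.load("s.npy"); print("closed");print((c[242:256,228:236,0]-c[242:256,228:236,1]).round(0).astype(int)); print(c[220:234,236:246].mean(2).round(0).astype(int))
E
python3 - <<'E' | tail -8
import sys;sys.path.insert(0,'.')
from fit import *
for x in(56,57,58,59):print(x,proj(s,W(g,(x,-54,36)))[0],proj(s,W(g,(x,-60,36)))[0],proj(s,W(g,(x,-60,49)))[0])
for x in(-30,-29):print(x,proj(s,W(g,(x,-54,36)))[0])
E
```

```text
23 [235.43 249.5 ] [1.34 1.34] [235.4 249.4]
25 [229.49 248.22] [1.69 1.22] [229.5 248.2]
[[117 117 113 102  89  78  74  72  72  74  78  81  84  84]
 [116 112 103  90  78  73  72  73  75  78  80  82  84  84]
 [114 104  89  75  68  70  73  76  78  81  82  83  84  84]
 [112  97  78  65  61  66  73  78  81  81  82  83  83  83]
 [111  96  75  61  58  63  70  75  77  79  81  82  81  78]
 [109  96  76  61  57  60  66  71  73  76  80  81  76  71]
 [101  93  76  61  56  60  69  76  78  79  81  81  76  70]
 [ 89  84  71  60  56  62  76  84  86  85  85  84  81  78]
 [ 78  74  65  59  57  64  78  87  89  88  88  87  87  86]
 [ 75  71  64  58  56  61  73  83  86  88  89  89  89  89]
 [ 74  71  65  58  56  59  67  75  81  87  89  89  89  89]
 [ 74  72  65  59  57  60  68  75  80  85  88  89  89  90]
 [ 75  72  66  60  59  63  71  77  81  84  87  89  90  89]
 [ 75  73  67  62  61  66  70  75  79  82  84  87  87  86]]
[[24 24 24 22 19 16 13 10]
 [24 25 25 24 20 17 13  9]
 [24 27 29 29 25 18 13  8]
 [26 29 34 36 31 21 13  7]
 [26 30 36 41 36 24 14  7]
 [25 30 36 41 38 27 15  7]
 [24 28 34 41 39 27 1
[... 838 characters left out ...]
]
 [114 100  87  83  85  89 100 116 124 123]
 [109  97  85  83  86  91  97 106 112 112]
 [ 99  91  83  80  83  86  90  95  98  99]
 [ 88  84  80  77  79  81  85  89  92  92]
 [ 82  81  78  76  77  81  84  86  89  90]
 [ 81  79  76  75  77  80  83  85  88  90]
 [ 81  78  75  75  78  82  84  86  88  91]
 [ 80  78  76  77  80  84  87  87  90  92]]
sock [0.4948 0.279  0.08  ]
sock [0.4488 0.2772 0.08  ]
56 [234.4157 248.5966] [231.979  248.5814] [231.328  244.6414]
57 [234.347 248.873] [231.9084 248.8578] [231.2563 244.9167]
58 [234.2782 249.1498] [231.8376 249.1346] [231.1845 245.1926]
59 [234.2093 249.4271] [231.7668 249.4119] [231.1126 245.4688]
-30 [239.9356 226.3615]
-29 [239.8755 226.6037]
```

Run:
```python
from h import *
go((.5997,.0449,.0877)); print(workorder.hand_in())
```

```text
29.95 pos [0.5996 0.0449 0.0877] shift cm [ 0.01 -0.    0.  ] yaw 3.85 tilt [ 0.06 -0.18] F [ 2.2 -6.6  1. ] w 0.262 g 69.2
the job is handed in; nothing more can be done
None
```

I pressed the zero button to its stop, stood the stylus back in its own socket, and drew the jaw back about 87 mm; I handed the job in still holding the knob. The index should be level with the red pointer to about 1 mm: I placed it from the top-camera distance and the arm's travel, since the arm hid the index from the top camera and the side view confirmed it only to about 2 mm.

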